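# Box the finished crowns from the boxing board

## Robot

A 6-joint arm with a two-finger parallel gripper is mounted at the origin on a cart in front of the work surface, level with it; the furniture and walls round the work are solid. World frame = base frame: x ahead of the robot, y to its left, z up, the work surface at z = 0. Lengths are in mm, angles in degrees, forces in N, time in s.
With the tool pointing down it reaches from about 300 to 850 mm from the base axis. Payload 4.2 kg.
Tool frame: the origin (TCP) lies on the centre line of the jaws, within the pads' length; the fingertips stand 14 mm ahead of it and the grasp point (between the pads) lies 5 mm behind it (env.finger_overhang is the z of the fingertips in the tool frame, in mm); z points along the fingers, y is the line along which they close (so a half turn about z gives the same grasp; the last joint's range is limited). The gripper opens to 91 mm and grips with 3 to 60 N. Pads are 32 mm wide; open, the fingers measure 118 mm over their backs; the gripper's body (76 mm by 178 mm) begins 60 mm behind the grasp point.
Start: joints at [-72.365, 18.312, 89.639, -0, 72.044, -1.146], TCP at [185.131, -544.397, 227.976] pointing down, gripper open.
Joint ranges: [-177.97, 177.97], [-48.28, 115.42], [12.27, 149.76], [-77.06, 257.06], [2.81, 150.46], [-146.56, 146.56]. Speed limits (degrees/s): [147.25, 147.25, 180, 180, 180, 180].

## Interface

Orientations are given as [roll, pitch, yaw] about the fixed x, y, z axes, in that order (R = Rz(yaw) Ry(pitch) Rx(roll)).
In Python, from workcell import sensors, viewer, env gives the robot as it stands. The module is installed in compiled form; this text tells all that it offers.
- The arm moves only by the tool step_arm, never from a script. Its argument "plan" is one flat list of numbers, 6 for each row, row after row: the shift along the tool's x, y, z in cm, then the turn, a rotation vector about the tool's x, y, z in rad. In form: [x, y, z, wx, wy, wz, x, y, z, wx, wy, wz, ...]. A call has 1 to 5 rows; each row shifts and turns the commanded pose from where the row before left it, along the tool's axes as they then stand; what a row does not reach is not made up. A row lasts 1/12 s, in which the tool goes at most 41.7 mm and 7.16 degrees, less where a joint would pass 70% of its speed; a pose out of reach is approached as far as the arm can. A call is refused whole if a number of a shift passes 4.17 or a number of a turn 0.125, either way. A call with a gripper value outside its range is refused whole. "hand" is the finger opening in cm, from 0 to 9.12, set as the call begins (left out, the last holds). The fingers move at their own pace and stop on an object; "newtons" is the grip in N (left out, the last holds). Time passes only in rows, so rows that do not move let the fingers close. It gives the time, the measured TCP pose, the force, the opening and the grip force at its end, in the units of the state.
- sensors.state(): the state, without advancing time (a new reading comes with each control period).
- viewer.grab_frame(name): name is "side" or "top" or "wrist"; returns a dict with "img" (400x640x3 uint8, red, green, blue), "fx", "fy", "cx", "cy" (pixels), "position" and "attitude" of the camera in the world. Camera axes: x right, y down, z forward; pixel columns grow to the right and rows downward; lengths in mm; the calibration is good to about 2 mm. A picture is of the moment at which its call begins. There is no depth.
- env.job_done(): hands the job in; it is judged then, once.
Trained networks look in a picture, given as the dict that the camera call returned (one of the last four; its "shot" number tells which), for a name from the list of things; names that differ only in an ending like _2 or _b are one class to them, and where a whole thing is asked for, a point or a joint stands for the part that bears it (a point fixed in the world has none). Each returns a list of dicts, best first, with "score" (0 to 1); they miss things now and then, are a little off and sometimes report something else, mostly with a low value. They report only what shows in the picture. A call takes as long as a camera call. They do not tell look-alikes from the thing itself.
- viewer.boxes_of(name, picture): "location" ([column, row] in pixels, amid what is visible of it).
- viewer.pinpoint(name, picture): "location" ([column, row] in pixels: a listed point, or the origin of a listed thing).
The state is a dict: "time_s": time; "qpos": joint angles; "qvel": joint speeds; "effort": joint torques, N m; "ee_pos": TCP position; "ee_rot": TCP orientation; "force": force on the tool from outside, world axes, zero at the start; "torque": the same for the moment, N m; "gripper_width": finger opening in mm; "gripper_force": force on a finger pad.
Only numpy, scipy, OpenCV 4.12 (cv2) and the standard library are available. Lean on these libraries where they do the work, as an engineer would, in place of code of your own. Each camera call takes 0.05 s, during which the arm holds its last target. There are 200 camera calls.

## Task

Box the two finished crowns on the boxing board: push each one along its lane and over the edge of the deck so that it drops into the open clear box at the end of that lane. The glaze is delicate: do not pick the crowns up, pinch them or press on them. Shut the lids of both boxes fully, pressing them home, and leave the box that is already filled shut and the things round the board where they are.

Things in the scene. Friction and masses are not known exactly. Their poses are not given: they have to be found in the camera images.
- boxing_board: fixed board, 130 x 164 mm; origin: centre of its underside, x along the lanes towards the boxes. Blue deck 22.5 mm above the bench from x = -65 to +14 mm with 3 lanes at y = -50, 0, +50 mm; blue ribs 5 mm wide, 4.5 mm above the deck, narrow each lane from 45 mm to 34 mm at its far end. Beyond it a shelf 5 mm above the bench carries 3 clear boxes (origins at x = +33 mm)
- crown_a: tooth-coloured ceramic crown on its post, a rounded bar about 9 mm wide, 22 mm long and 9 mm high, lying on the deck in the lane of its own box, 12 g; origin at the middle of its underside as it lies at the start, y along its length
- crown_b: tooth-coloured ceramic crown on its post, a rounded bar about 9 mm wide, 22 mm long and 9 mm high, lying on the deck in the lane of its own box, 12 g; origin at the middle of its underside as it lies at the start, y along its length
- crown_a_center (a point): middle of crown_a
- crown_b_center (a point): middle of crown_b
- box_a: clear box 38 x 39 mm held in its nest on the board, open and empty, at the end of crown_a's lane. Origin: centre of its underside; +x from the deck towards its hinge. Inner floor z = 2 mm, inside x -14 to +15, y -17 to +17 mm, rim z = 15 mm (2.5 mm below the deck, which ends at x = -19 mm). Shut it is 22 mm high
- box_b: clear box 38 x 39 mm held in its nest on the board, open and empty, at the end of crown_b's lane. Origin: centre of its underside; +x from the deck towards its hinge. Inner floor z = 2 mm, inside x -14 to +15, y -17 to +17 mm, rim z = 15 mm (2.5 mm below the deck, which ends at x = -19 mm). Shut it is 22 mm high
- box_done: clear box 38 x 39 mm held in its nest on the board, already holding a crown and shut; its lane is empty. Origin: centre of its underside; +x from the deck towards its hinge. Inner floor z = 2 mm, inside x -14 to +15, y -17 to +17 mm, rim z = 15 mm (2.5 mm below the deck, which ends at x = -19 mm). Shut it is 22 mm high
- box_a_lid (a joint): lid of box_a, hinged along its far rim (axis along the box's y, at x = +18 mm, z = 15.5 mm of the box): 0 = shut flush, 1.57 = upright, up to 2.01 leaning back; stiff, stays where it is left, so press it home. The lid reaches 34 mm from the hinge and is 6.5 mm deep
- box_b_lid (a joint): lid of box_b, hinged along its far rim (axis along the box's y, at x = +18 mm, z = 15.5 mm of the box): 0 = shut flush, 1.57 = upright, up to 2.01 leaning back; stiff, stays where it is left, so press it home. The lid reaches 34 mm from the hinge and is 6.5 mm deep
- box_done_lid (a joint): lid of box_done, hinged along its far rim (axis along the box's y, at x = +18 mm, z = 15.5 mm of the box): 0 = shut flush, 1.57 = upright, up to 2.01 leaning back; stiff, stays where it is left, so press it home. The lid reaches 34 mm from the hinge and is 6.5 mm deep
- box_a_lid_edge (a point): middle of the free (front) edge of box_a's lid, at its outer face
- box_b_lid_edge (a point): middle of the free (front) edge of box_b's lid, at its outer face
- bur_block: loose beech block with standing burs, 40 x 64 x 38 mm, behind the board; origin under its centre
- powder_jar: loose white-lidded jar, 48 mm across, 58 mm high; origin under its centre
- mixing_bowl: loose green bowl, 120 mm across, 64 mm high; origin under its centre
- probe_right: loose double-ended steel hand instrument, 171 mm long, 8 mm thick, left of the board; origin under its centre, y along it
- cast_base: loose orange jaw cast on a clear base, 56 x 66 x 40 mm, right behind the board; origin under its centre
- calliper: loose steel calliper, 36 x 120 x 8 mm, lying left of the board near the bench's front; origin under its centre, y along it
There are look-alikes about, which are no part of the job. Leave any green look-alike of the box_b alone.

How it is judged:
By the outcome, as a careful person would: the job done as asked, in the order asked, and still so for the second after the job is handed in, with the robot touching nothing.
It also fails if it takes over 45 s, if anything falls off the work surface, if the arm or the gripper's body presses on something with over 40 N, if the wrist force passes 120 N, or if a joint passes its speed limit or range.

## Working session

There is one attempt and no reset: what is moved stays moved. The work goes in short steps, Python scripts to look and compute and a tool call to move; the robot and the scene stay as the last step left them, time stands still between calls to the robot, and variables do not carry over. Pictures are saved under pics/ and viewed, at most 11 in all, crops included, and the job is handed in when it is done.

Besides the shell and the picture viewer there is one more tool, called as name(argument=value, ...) on one line, values as JSON. step_arm: Moves the arm, as the interface text tells. Its arguments: {"type":"object","properties":{"plan":{"type":"array","items":{"type":"number"}},"hand":{"type":"number"},"newtons":{"type":"number"}},"required":["plan"]}

```bash
mkdir -p pics
cat > h.py <<'E'
import numpy as np, cv2
from scipy.spatial.transform import Rotation as R
from workcell import sensors, viewer, env
def cam(f):
    a=np.array(f["attitude"],float)
    return (a if a.shape==(3,3) else R.from_euler('xyz',a,degrees=True).as_matrix()), np.array(f["position"],float)
def onz(f,px,z):
    M,p=cam(f); d=M@np.array([(px[0]-f["cx"])/f["fx"],(px[1]-f["cy"])/f["fy"],1])
    return p+d*(z-p[2])/d[2]
def proj(f,P):
    M,p=cam(f); c=M.T@(np.array(P)-p); return [f["fx"]*c[0]/c[2]+f["cx"],f["fy"]*c[1]/c[2]+f["cy"]]
def save(f,n): cv2.imwrite("pics/"+n+".png",f["img"][:,:,::-1])
E
python3 - <<'E'
from h import *
s=sensors.state(); print(s["ee_pos"],s["ee_rot"],s["gripper_width"],env.finger_overhang)
for n in("top","side"):
    f=viewer.grab_frame(n); save(f,n+"0"); print(n,f["position"],f["attitude"],f["fx"])
    for t,z in(("boxing_board",0),("crown_a",22.5),("box_a",5),("box_done",5),("box_a_lid_edge",40),("crown_a_center",27)):
        for d in viewer.pinpoint(t,f)[:4]: print(t,np.round(d["location"]),round(d["score"],2),np.round(onz(f,d["location"],z)))
E
```

```text
[ 184.98543162 -543.93014012  227.1293447 ] [-1.79900708e+02 -1.99230880e-03  1.87828796e+01] 91.0461529152455 14.0
top [ 428.14270584   47.07088456 1025.68498557] [-173.80538333   -0.50882937  -90.91743699] 515.7728074045312
boxing_board [299. 224.] 0.72 [483.  90.   0.]
crown_a [274. 238.] 0.55 [455. 138.  22.]
crown_a [324. 224.] 0.42 [482.  40.  22.]
box_a [381. 200.] 0.92 [527. -74.   5.]
box_a [268. 208.] 0.75 [514. 150.   5.]
box_a [387. 238.] 0.69 [451. -84.   5.]
box_a [322. 202.] 0.64 [526.  43.   5.]
box_done [319. 184.] 0.72 [562.  49.   5.]
box_done [295. 205.] 0.62 [520.  97.   5.]
box_a_lid_edge [270. 191.] 0.73 [545. 144.  40.]
crown_a_center [300. 222.] 0.68 [486.  87.  27.]
crown_a_center [274. 236.] 0.36 [458. 138.  27.]
side [175.44410866 869.14592707 818.59938388] [-130.06121809    1.01403985 -157.03776548] 494.7877978658656
boxing_board [331. 244.] 0.94 [478. 107.   0.]
boxing_board [331. 246.] 0.17 [474. 116.  -0.]
crown_a [330. 243.] 0.71 [470. 128.  22.]
crown_a [334. 250.] 0.51 [454. 145.  22.]
crown_a [339. 218.] 0.41 [483.  41.  23.]
crown_a [334. 246.] 0.4 [460. 131.  22.]
box_a [373. 198.] 0.68 [435. -81.   5.]
box_a [319. 220.] 0.66 [532.  48.   5.]
box_a [311. 251.] 0.56 [509. 150.   5.]
box_a [337. 194.] 0.48 [527. -62.   5.]
box_a_lid_edge [299. 231.] 0.43 [545. 132.  40.]
box_a_lid_edge [334. 245.] 0.42 [456. 145.  40.]
box_a_lid_edge [318. 221.] 0.33 [518.  87.  40.]
crown_a_center [332. 244.] 0.5 [464. 133.  27.]
crown_a_center [338. 216.] 0.49 [487.  39.  27.]
```

Run:
```python
import cv2
a=cv2.imread("pics/top0.png")[120:320,200:440]; cv2.imwrite("pics/t1.png",cv2.resize(a,None,fx=3.3,fy=3,interpolation=3))
a=cv2.imread("pics/side0.png")[140:310,240:430]; cv2.imwrite("pics/s1.png",cv2.resize(a,(760,600),interpolation=3))
```

```text
(no output)
```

View pics/t1.png

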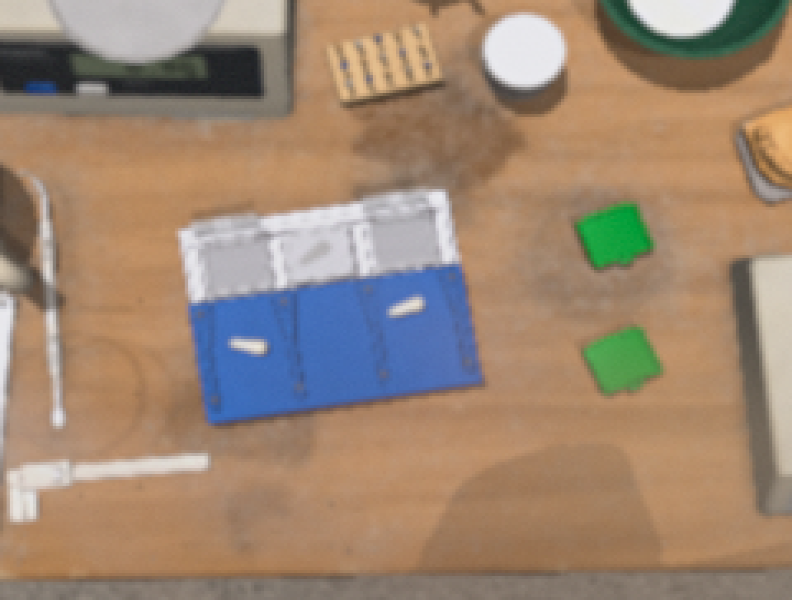

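View pics/s1.png

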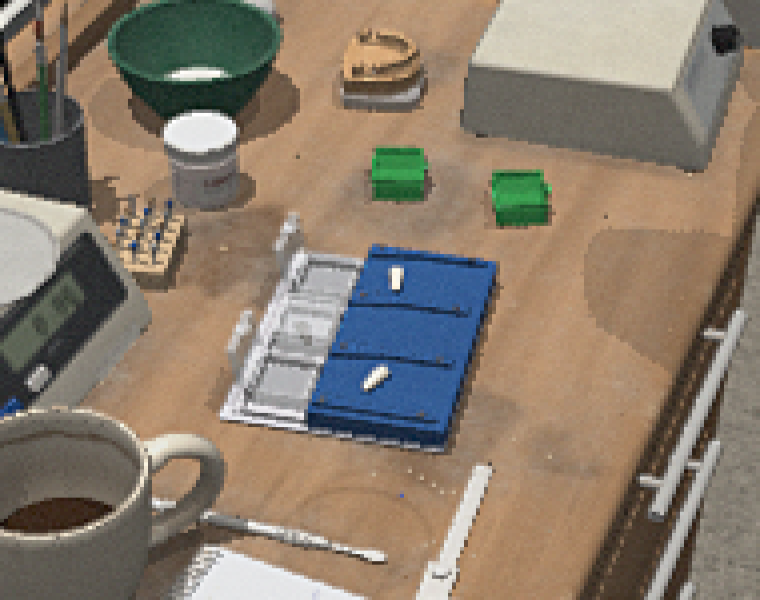

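The top crop shows crowns in the left lane (crop 248,346) and the right lane (406,306). The middle lane is empty and its box is filled and shut. Both end boxes have upright lids, and the green look-alikes stand on the right. Next I'll get the board pose by colour.

```bash
cat >> h.py <<'E'
def deck(f,near=None):
    """deck rectangle and crowns on it, in world at z=22.5 / 27"""
    h=cv2.cvtColor(f["img"],cv2.COLOR_RGB2HSV)
    m=cv2.inRange(h,(100,110,40),(125,255,255))
    n,l,st,c=cv2.connectedComponentsWithStats(cv2.morphologyEx(m,cv2.MORPH_CLOSE,np.ones((5,5))))
    k=1+np.argmax(st[1:,4]); cn=max(cv2.findContours((l==k).astype(np.uint8),0,2)[0],key=cv2.contourArea)
    hull=cv2.convexHull(cn); P=np.array([onz(f,p[0],22.5)[:2] for p in hull])
    r=cv2.minAreaRect(P.astype(np.float32)); 
    inside=cv2.fillPoly(np.zeros_like(m),[hull],255)
    w=cv2.inRange(h,(0,0,120),(50,150,255))&cv2.erode(inside,np.ones((5,5)))
    out=[]
    for c in cv2.findContours(w,0,2)[0]:
        if cv2.contourArea(c)>12:
            Q=np.array([onz(f,p[0],29)[:2] for p in c]); out.append(cv2.minAreaRect(Q.astype(np.float32)))
    return r,out
def board2w(o,yaw,P): 
    t=np.radians(yaw); return [o[0]+P[0]*np.cos(t)-P[1]*np.sin(t),o[1]+P[0]*np.sin(t)+P[1]*np.cos(t)]
E
python3 - <<'E'
from h import *
for n in("top","side","wrist"):
    f=viewer.grab_frame(n)
    if n!="wrist":
        r,o=deck(f); print(n,r,*o,sep="\n  ")
    else: print(cam(f), f["fx"],sensors.state()["ee_pos"])
E
```

```text
top
  ((461.685302734375, 85.25956726074219), (77.25706481933594, 161.23326110839844), 8.609814643859863)
  ((459.64141845703125, 135.0480499267578), (15.453078269958496, 5.762979984283447), 89.09939575195312)
  ((483.4316101074219, 41.83927917480469), (5.188152313232422, 15.559822082519531), 25.67096710205078)
side
  ((457.6005554199219, 95.22531127929688), (78.41275787353516, 174.3567657470703), 8.633288383483887)
(array([[ 3.22003637e-01, -9.19186845e-01, -2.26735975e-01],
       [-9.46737994e-01, -3.12402285e-01, -7.80511626e-02],
       [ 9.10765322e-04,  2.39792320e-01, -9.70823781e-01]]), array([ 247.76968102, -523.18733039,  385.48970526])) 339.8513429901485 [ 185.12593621 -544.39369678  227.96128098]
```

step_arm(plan=[2.55,-3.01,0,0,0,0,2.55,-3.01,0,0,0,0,2.55,-3.01,0,0,0,0,2.55,-3.01,0,0,0,0,2.55,-3.01,0,0,0,0], hand=0)

```text
time_s: 1.27
ee_pos: [257.6, -359.2, 228.0]
ee_rot: [180.0, -0.0, 18.7]
force: [0.8, -0.1, 0.5]
gripper_width: 60.9
gripper_force: 0.0
```

step_arm(plan=[2.55,-3.01,0,0,0,0,2.55,-3.01,0,0,0,0,2.55,-3.01,0,0,0,0,2.55,-3.01,0,0,0,0,2.55,-3.01,0,0,0,0])

```text
time_s: 1.68
ee_pos: [329.8, -175.6, 228.3]
ee_rot: [179.9, -0.0, 18.7]
force: [0.3, -0.3, -0.9]
gripper_width: 27.4
gripper_force: 0.0
```

step_arm(plan=[2.55,-3.01,0,0,0,0,2.55,-3.01,0,0,0,0,2.55,-3.01,0,0,0,0,2.55,-3.01,0,0,0,0,2.55,-3.01,0,0,0,0])

```text
time_s: 2.1
ee_pos: [402.2, 8.2, 228.3]
ee_rot: [180.0, -0.1, 18.8]
force: [0.4, -1.9, 0.1]
gripper_width: 0.4
gripper_force: 0.0
```

step_arm(plan=[2.55,-3.01,0,0,0,0,2.55,-3.01,0,0,0,0,0,0,0,0,0,0.089,0,0,0,0,0,0.089,0,0,0,0,0,0])

```text
time_s: 2.52
ee_pos: [430.9, 80.5, 227.8]
ee_rot: [180.0, 0.0, 8.6]
force: [0.8, -0.8, -0.4]
gripper_width: 0.6
gripper_force: 0.0
```

Run:
```python
from h import *
s=sensors.state(); print(s["time_s"],s["ee_pos"],s["ee_rot"],s["force"])
f=viewer.grab_frame("wrist"); save(f,"w1"); print(cam(f)[1])
r,o=deck(f); print(r,*o,sep="\n  ")
for t,z in(("crown_a",22.5),("crown_a_center",27),("box_a",5),("box_a_lid_edge",50)):
    for d in viewer.pinpoint(t,f)[:3]: print(t,np.round(d["location"]),round(d["score"],2),np.round(onz(f,d["location"],z),1))
```

```text
2.5167 [430.86757347  80.51148174 227.81712081] [1.79988641e+02 1.51554489e-02 8.62094195e+00] [ 0.77062028 -0.754068   -0.3625402 ]
[496.37071223  90.15098186 385.30402675]
((461.3761901855469, 85.30136108398438), (76.98448181152344, 161.22549438476562), 8.611808776855469)
  ((461.0666198730469, 136.11428833007812), (19.79483413696289, 5.848349094390869), 77.97099304199219)
  ((483.77581787109375, 43.3768196105957), (6.317600250244141, 19.83774185180664), 15.670559883117676)
crown_a [364. 138.] 0.67 [485.4  44.2  22.5]
crown_a [276. 150.] 0.51 [459.1 134.7  22.5]
crown_a_center [277. 148.] 0.5 [460.9 133.2  27. ]
crown_a_center [321. 128.] 0.46 [488.   90.6  27. ]
box_a [368. 101.] 0.88 [523.3  44.7   5. ]
box_a [466. 184.] 0.75 [451.6 -81.4   5. ]
box_a [484. 116.] 0.59 [526.5 -81.8   5. ]
box_a_lid_edge [265.  61.] 0.87 [540.6 150.1  50. ]
box_a_lid_edge [368. 100.] 0.63 [521.   49.9  50. ]
```

View pics/w1.png

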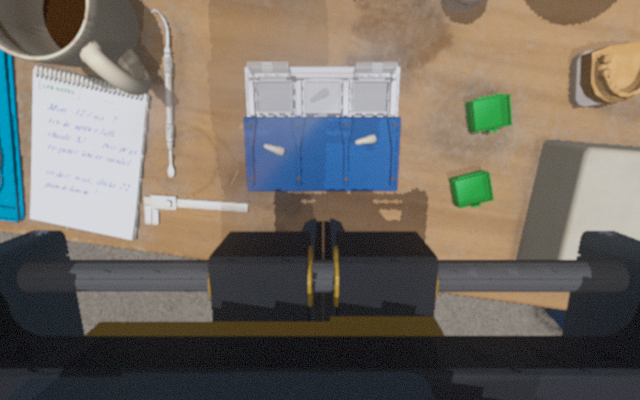

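The wrist view agrees with the top view. Board origin is about (486.7, 89.1), yaw 8.6°. Crowns are at pixels (274,149) and (366,140), which in the board frame is about (-18.5, 49.7) and (-9, -45). I'll go down behind the left crown.

step_arm(plan=[0.2,-2.5,0,0,0,0,0.2,-2.5,0,0,0,0,0,0,4,0,0,0,0,0,4,0,0,0,0,0,4,0,0,0])

```text
time_s: 3.18
ee_pos: [427.8, 129.7, 107.4]
ee_rot: [-180.0, -0.2, 8.6]
force: [0.3, -0.8, -1.0]
gripper_width: 0.5
gripper_force: 0.0
```

step_arm(plan=[0,0,3,0,0,0,0,0,1.5,0,0,0,0,0,1,0,0,0,0,0,0,0,0,0,0,0,0,0,0,0])

```text
time_s: 3.6
ee_pos: [427.3, 129.3, 52.8]
ee_rot: [180.0, 0.0, 8.6]
force: [0.4, -0.7, 0.7]
gripper_width: 0.3
gripper_force: 0.0
```

```bash
cat >> h.py <<'E'
O=np.array([486.7,89.1]); YAW=8.61
def w2b(p):
    t=np.radians(YAW); d=np.array(p[:2])-O; return np.round([d[0]*np.cos(t)+d[1]*np.sin(t),-d[0]*np.sin(t)+d[1]*np.cos(t)],1)
def st():
    s=sensors.state(); print("t",s["time_s"],"board xy",w2b(s["ee_pos"]),"z",s["ee_pos"][2].round(1),s["ee_rot"].round(2) if hasattr(s["ee_rot"],"round") else s["ee_rot"],np.round(s["force"],1))
E
python3 - <<'E'
from h import *
st()
f=viewer.grab_frame("wrist")
im=f["img"][:330,150:550,::-1]; cv2.imwrite("pics/w2.png",cv2.resize(im,None,fx=1.8,fy=1.8,interpolation=2))
E
```

```text
t 3.6 board xy [-52.7  48.6] z 52.8 [1.7999e+02 4.0000e-02 8.5600e+00] [ 0.4 -0.7  0.7]
```

View pics/w2.png

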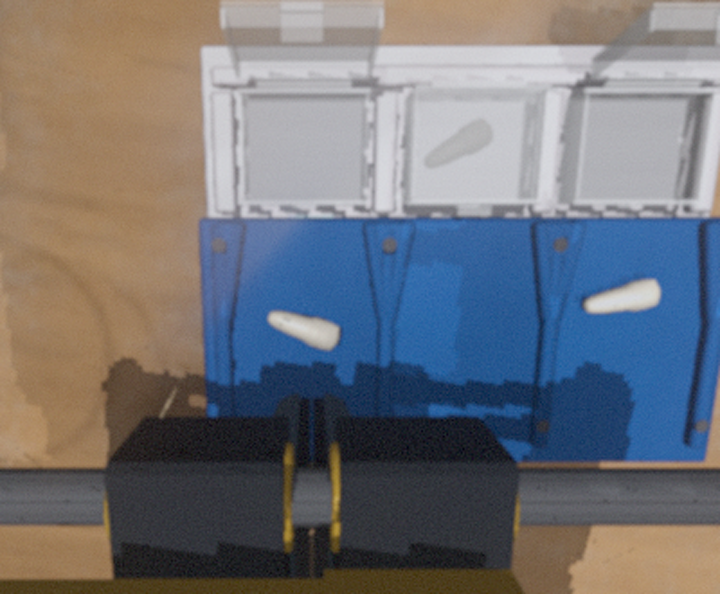

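The fingers are centred in the left lane behind the crown (crop 305,330). I'll lower to 2 mm over the deck and push slowly.

step_arm(plan=[0,-0.12,1.0,0,0,0,0,0,0.43,0,0,0,0,0,0,0,0,0,0.5,0,0,0,0,0,0.5,0,0,0,0,0])

```text
time_s: 4.07
ee_pos: [437.8, 132.4, 39.3]
ee_rot: [-180.0, -0.1, 8.6]
force: [-0.4, -0.5, 0.3]
gripper_width: 0.7
gripper_force: 0.0
```

step_arm(plan=[0.5,0,0,0,0,0,0.4,0,0,0,0,0,0.4,0,0,0,0,0,0.4,0,0,0,0,0,0.4,0,0,0,0,0])

```text
time_s: 4.48
ee_pos: [458.2, 135.5, 38.6]
ee_rot: [180.0, 0.0, 8.6]
force: [0.0, 0.3, -0.2]
gripper_width: 0.2
gripper_force: 0.1
```

Run:
```python
from h import *
st()
f=viewer.grab_frame("wrist")
im=f["img"][40:290,180:500,::-1]; cv2.imwrite("pics/w3.png",cv2.resize(im,None,fx=2.3,fy=2.3,interpolation=2))
```

```text
t 4.4833 board xy [-21.2  50.2] z 38.6 [179.99   0.     8.58] [ 0.   0.3 -0.2]
```

View pics/w3.png

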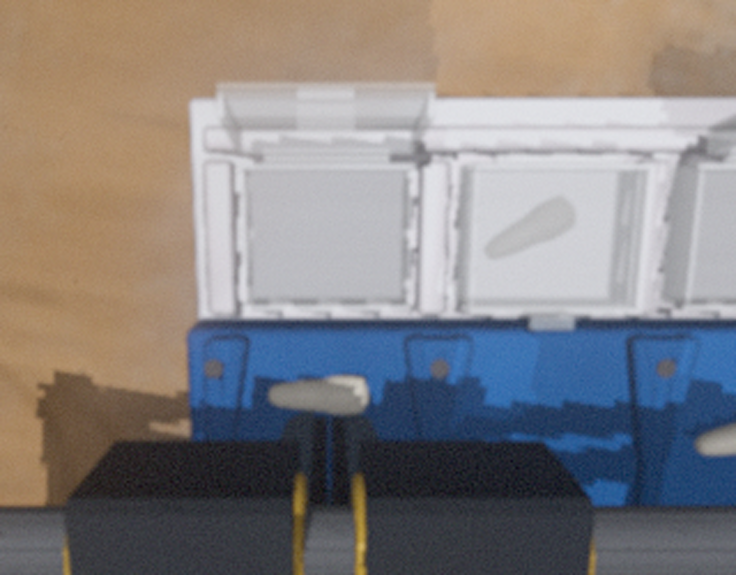

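The crown (crop 319,395) now lies square against the fingertips, centred on its box at (327,235). I'll continue over the edge.

step_arm(plan=[0.4,0,0,0,0,0,0.4,0,0,0,0,0,0.4,0,0,0,0,0,0.4,0,0,0,0,0,0.4,0,0,0,0,0])

```text
time_s: 4.95
ee_pos: [478.0, 138.5, 38.6]
ee_rot: [180.0, -0.0, 8.6]
force: [-1.0, 0.1, 0.5]
gripper_width: 0.3
gripper_force: 0.0
```

step_arm(plan=[0.4,0,0,0,0,0,0.4,0,0,0,0,0,0,0,0,0,0,0,0,0,0,0,0,0,0,0,0,0,0,0])

```text
time_s: 5.37
ee_pos: [485.2, 139.6, 38.5]
ee_rot: [180.0, 0.0, 8.6]
force: [-0.3, -0.6, -0.3]
gripper_width: -0.0
gripper_force: 0.0
```

Run:
```python
from h import *
st()
f=viewer.grab_frame("wrist")
im=f["img"][40:290,180:500,::-1]; cv2.imwrite("pics/w4.png",cv2.resize(im,None,fx=2.3,fy=2.3,interpolation=2))
```

```text
t 5.3667 board xy [ 6.1 50.1] z 38.5 [1.7999e+02 3.0000e-02 8.5800e+00] [-0.3 -0.6 -0.3]
```

View pics/w4.png

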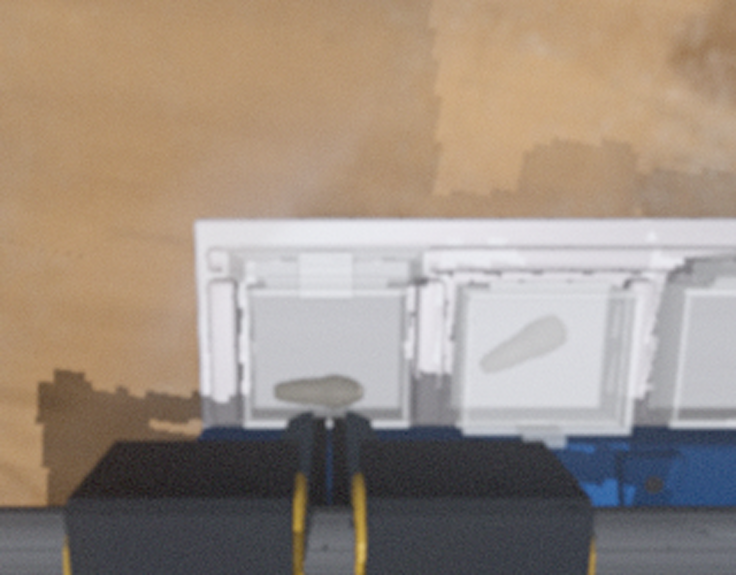

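The crown lies in the left box (crop 318,390); its shrunken width fits floor level. Next I'll back off, rise and cross to the right lane.

step_arm(plan=[-1,0,1.0,0,0,0,-1.9,0,-2.0,0,0,0,-1.9,0,-2.0,0,0,0,0,3.3,0,0,0,0,0,3.3,0,0,0,0])

```text
time_s: 5.83
ee_pos: [447.5, 67.6, 70.1]
ee_rot: [180.0, -0.2, 8.8]
force: [1.4, -0.4, 0.6]
gripper_width: 0.5
gripper_force: 0.0
```

That first row contained my own sign slip: +1.0 in z points down, so the tips may have touched the deck briefly while backing off. I'll check the state before going on.

step_arm(plan=[0,3.2,0,0,0,0,0,0,0,0,0,0,0,0,0,0,0,0])

```text
time_s: 6.08
ee_pos: [452.5, 34.5, 68.8]
ee_rot: [-180.0, -0.0, 8.4]
force: [0.1, 0.4, -0.9]
gripper_width: 0.5
gripper_force: 0.0
```

Run:
```python
from h import *
st(); print(sensors.state()["torque"],sensors.state()["gripper_width"])
f=viewer.grab_frame("wrist")
im=f["img"][20:270,120:440,::-1]; cv2.imwrite("pics/w5.png",cv2.resize(im,None,fx=2.3,fy=2.3,interpolation=2))
```

```text
t 6.0833 board xy [-42.  -48.9] z 68.8 [-1.8e+02 -1.0e-02  8.4e+00] [ 0.1  0.4 -0.9]
[-0.01150732  0.03379706  0.05833288] 0.5064332101207278
```

View pics/w5.png

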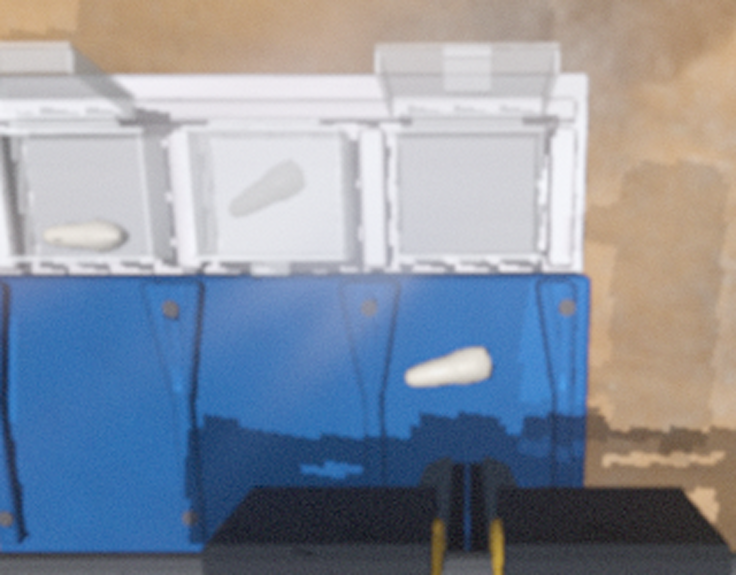

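Nothing is disturbed and the forces are zero. The left crown lies flat in its box (crop 85,236). The right crown (448,367) is ahead of the fingers, which are centred in the lane (470). I'll lower and push.

step_arm(plan=[0,0,2.0,0,0,0,0,0,1.03,0,0,0,0,0,0,0,0,0,0.4,0,0,0,0,0,0.4,0,0,0,0,0])

```text
time_s: 6.55
ee_pos: [460.7, 37.7, 38.4]
ee_rot: [-180.0, 0.0, 8.7]
force: [-0.1, 0.5, 0.0]
gripper_width: 0.3
gripper_force: 0.0
```

step_arm(plan=[0.4,0,0,0,0,0,0.4,0,0,0,0,0,0.4,0.03,0,0,0,0,0.4,0.04,0,0,0,0,0.2,0.04,0,0,0,0])

```text
time_s: 6.97
ee_pos: [479.4, 38.4, 38.4]
ee_rot: [180.0, -0.0, 8.6]
force: [-1.2, 0.5, 1.0]
gripper_width: 0.5
gripper_force: 0.1
```

Run:
```python
from h import *
st()
f=viewer.grab_frame("wrist")
im=f["img"][40:290,180:500,::-1]; cv2.imwrite("pics/w6.png",cv2.resize(im,None,fx=2.3,fy=2.3,interpolation=2))
```

```text
t 6.9667 board xy [-14.8 -49. ] z 38.4 [ 1.7999e+02 -5.0000e-02  8.5800e+00] [-1.2  0.5  1. ]
```

View pics/w6.png

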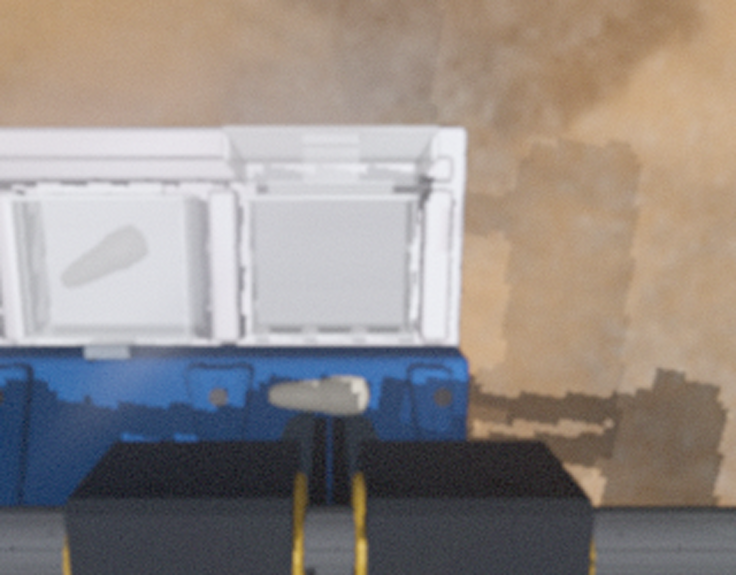

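The crown (crop 318,396) is square on the fingertips and inside its box's width (252–408). I'll continue over the edge, then retreat up.

step_arm(plan=[0.4,0.03,0,0,0,0,0.4,0,0,0,0,0,0.4,0,0,0,0,0,0.4,0,0,0,0,0,0.3,0,0,0,0,0])

```text
time_s: 7.43
ee_pos: [498.1, 41.0, 38.4]
ee_rot: [180.0, -0.0, 8.6]
force: [0.3, 1.3, -0.7]
gripper_width: 0.8
gripper_force: 0.0
```

step_arm(plan=[0.2,0,0,0,0,0,0,0,0,0,0,0,-1.5,0,0,0,0,0,-1.5,0,-2.5,0,0,0,-1.0,0,-4,0,0,0])

```text
time_s: 7.85
ee_pos: [455.0, 34.9, 100.6]
ee_rot: [-179.9, 0.7, 8.6]
force: [0.8, 0.1, 0.9]
gripper_width: 0.3
gripper_force: 0.0
```

step_arm(plan=[-1,-1.5,-3.5,0,0,0,-1,-1.5,-3.0,0,0,0,0,-2,0,0,0,0,0,0,0,0,0,0,0,0,0,0,0,0])

```text
time_s: 8.27
ee_pos: [432.1, 81.9, 168.4]
ee_rot: [180.0, -0.0, 8.7]
force: [0.6, 0.7, -0.2]
gripper_width: 0.1
gripper_force: 0.0
```

Run:
```python
from h import *
st()
f=viewer.grab_frame("wrist"); M,p=cam(f); print(p)
im=f["img"][20:270,160:480,::-1]; cv2.imwrite("pics/w7.png",cv2.resize(im,None,fx=2.4,fy=2.4,interpolation=2))
for t,z in(("box_a_lid_edge",52),("box_a",5),("bur_block",0),("powder_jar",0)):
    for d in viewer.pinpoint(t,f)[:3]: print(t,np.round(d["location"]),round(d["score"],2),w2b(onz(f,d["location"],z)))
g=viewer.grab_frame("top")
for t,z in(("box_a_lid_edge",52),("bur_block",0),("powder_jar",0)):
    for d in viewer.pinpoint(t,g)[:3]: print("top",t,np.round(d["location"]),round(d["score"],2),w2b(onz(g,d["location"],z)))
# where would lid edges appear for angles
for by in(50,-50):
  for a in(1.3,1.5,1.7,1.9,2.01):
    b=[51-34*np.cos(a)+6.5*np.sin(a),by]; z=20.5+34*np.sin(a)+6.5*np.cos(a); w=board2w(O,YAW,b)
    print(by,a,np.round(proj(f,[*w,z])),np.round(b[0]),round(z))
```

```text
t 8.2667 board xy [-55.1   1.1] z 168.4 [ 1.7997e+02 -1.0000e-02  8.7000e+00] [ 0.6  0.7 -0.2]
[497.46414847  91.69644105 325.95597951]
box_a_lid_edge [254.  48.] 0.86 [63.2 51.9]
box_a_lid_edge [138.  96.] 0.47 [ 29.3 142.9]
box_a_lid_edge [270.  96.] 0.4 [28.8 41.2]
box_a [380. 101.] 0.98 [ 28.4 -51. ]
box_a [512. 116.] 0.9 [  15.3 -172.7]
box_a [493. 198.] 0.68 [ -61.7 -164.5]
bur_block [137.  94.] 0.2 [ 34.3 170.1]
top box_a_lid_edge [269. 189.] 0.44 [67.8 46. ]
top box_a_lid_edge [404. 115.] 0.35 [ 167.1 -233.5]
top bur_block [316. 141.] 0.86 [156.6 -60.3]
top powder_jar [354. 144.] 0.82 [ 136.8 -134.2]
50 1.3 [257.  69.] 48.0 55
50 1.5 [256.  59.] 55.0 55
50 1.7 [256.  50.] 62.0 53
50 1.9 [257.  41.] 68.0 51
50 2.01 [257.  37.] 71.0 49
-50 1.3 [391.  69.] 48.0 55
-50 1.5 [391.  59.] 55.0 55
-50 1.7 [391.  50.] 62.0 53
-50 1.9 [391.  42.] 68.0 51
-50 2.01 [390.  38.] 71.0 49
```

View pics/w7.png

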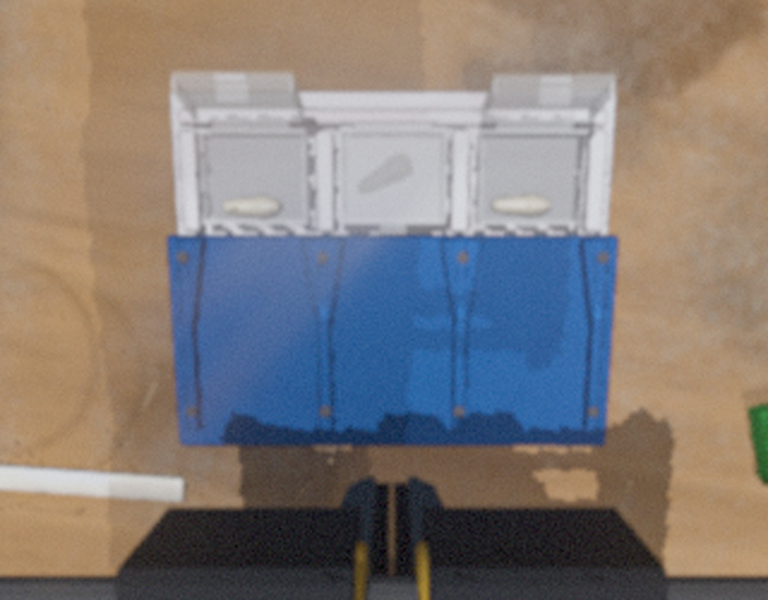

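Both crowns lie in their boxes (crop 250,206 and 522,205). Lid edges at full-image row ~50 give a lid angle of about 1.7 rad, so outer edge x ≈ 62, z ≈ 53. Before going behind the lids I'll check the scale's clearance.

Run:
```python
from h import *
t=viewer.grab_frame("top"); s=viewer.grab_frame("side")
for z in(0,30,60,90,120):
    print(z,"top corner",w2b(onz(t,[288,157],z)),"side low",w2b(onz(s,[277.5,220],z)),"side up",w2b(onz(s,[264,192],z)), "dish lip top", w2b(onz(t,[243,140],z)))
```

```text
0 top corner [133.    1.6] side low [139.9 -30.6] side up [ 208.3 -127.3] dish lip top [182.3  85.7]
30 top corner [127.2   0.6] side low [127.8   0.5] side up [193.7 -92.6] dish lip top [175.1  82.3]
60 top corner [121.4  -0.4] side low [115.7  31.6] side up [179.1 -58. ] dish lip top [167.9  78.8]
90 top corner [115.7  -1.4] side low [103.5  62.7] side up [164.4 -23.3] dish lip top [160.7  75.3]
120 top corner [109.9  -2.4] side low [91.4 93.8] side up [149.8  11.3] dish lip top [153.4  71.9]
```

The scale's near lip is only about 30 mm high, at x ≈ 127 mm in the board frame. The gripper body stays above 119 mm and short of that. I'll go behind the left lid.

step_arm(plan=[3.48,-1.22,0,0,0,0,3.48,-1.22,0,0,0,0,3.48,-1.22,0,0,0,0,3.48,-1.22,0,0,0,0,0,0,0,0,0,0])

```text
time_s: 9.23
ee_pos: [568.8, 153.6, 167.7]
ee_rot: [-179.9, -0.3, 8.6]
force: [0.9, -0.1, -0.8]
gripper_width: 0.8
gripper_force: 0.0
```

step_arm(plan=[0,0,3,0,0,0,0,0,3,0,0,0,0,0,2,0,0,0,0,0,0,0,0,0,0,0,0,0,0,0])

```text
time_s: 9.65
ee_pos: [562.1, 150.4, 87.7]
ee_rot: [180.0, 0.1, 8.6]
force: [-0.5, -0.5, -0.1]
gripper_width: 0.5
gripper_force: 0.0
```

```bash
python3 -c "
from h import *
st()"
```

```text
t 9.65 board xy [83.8 49.3] z 87.7 [1.7998e+02 1.4000e-01 8.5800e+00] [-0.5 -0.5 -0.1]
```

step_arm(plan=[0,0,2,0,0,0,0,0,1.2,0,0,0,0,0,0,0,0,0,-0.6,0,0,0,0,0,-0.6,0,0,0,0,0])

```text
time_s: 10.07
ee_pos: [553.9, 149.5, 58.9]
ee_rot: [-180.0, -0.5, 8.6]
force: [4.4, 0.3, 4.0]
gripper_width: 0.4
gripper_force: 2.3
```

step_arm(plan=[-0.6,0,0,0,0,0,-0.6,0,0,0,0,0,-0.6,0,0,0,0,0,0,0,0,0,0,0,0,0,0,0,0,0])

```text
time_s: 10.48
ee_pos: [532.9, 146.3, 57.5]
ee_rot: [-180.0, -0.1, 8.6]
force: [-0.0, 0.4, 0.8]
gripper_width: 0.3
gripper_force: 0.4
```

step_arm(plan=[-0.6,0,0,0,0,0,-0.6,0,0,0,0,0,-0.2,0,0,0,0,0,0,0,0,0,0,0,0,0,0,0,0,0])

```text
time_s: 10.9
ee_pos: [518.1, 143.9, 56.0]
ee_rot: [180.0, 0.1, 8.6]
force: [-0.4, 0.0, 0.3]
gripper_width: 0.2
gripper_force: 0.2
```

Run:
```python
from h import *
st()
f=viewer.grab_frame("side"); 
im=f["img"][180:280,270:400,::-1]; cv2.imwrite("pics/s8.png",cv2.resize(im,None,fx=5,fy=5,interpolation=2))
```

```text
t 10.9 board xy [39.3 49.5] z 56.0 [1.7998e+02 1.4000e-01 8.5900e+00] [-0.4  0.   0.3]
```

View pics/s8.png

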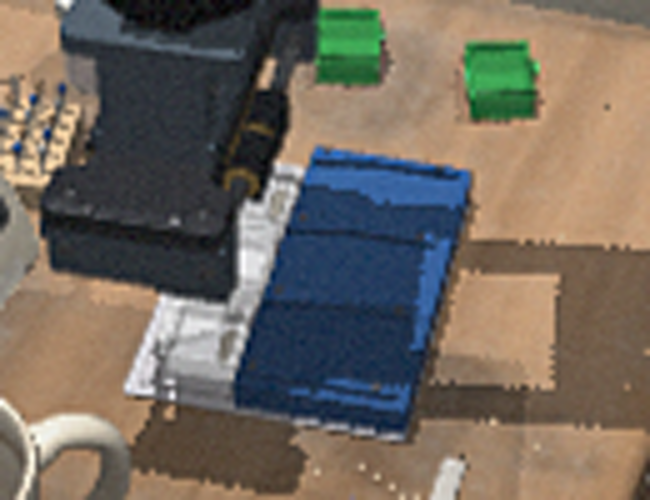

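The gripper hides the lid, but 4 N of contact was felt as it swung over. I'll press down now.

step_arm(plan=[-0.3,0,0.4,0,0,0,-0.3,0,0.4,0,0,0,-0.1,0,0.4,0,0,0,0,0,0.2,0,0,0,0,0,0,0,0,0])

```text
time_s: 11.37
ee_pos: [511.7, 143.0, 41.4]
ee_rot: [180.0, 0.1, 8.6]
force: [-0.1, -0.0, 0.1]
gripper_width: 0.6
gripper_force: 0.0
```

step_arm(plan=[0,0,0.1,0,0,0,0,0,0,0,0,0,0,0,0,0,0,0])

```text
time_s: 11.62
ee_pos: [512.3, 143.1, 41.2]
ee_rot: [180.0, 0.0, 8.6]
force: [-0.6, -1.1, 1.4]
gripper_width: 0.8
gripper_force: 0.4
```

step_arm(plan=[0,0,0.1,0,0,0,0,0,0,0,0,0,0,0,0,0,0,0])

```text
time_s: 11.87
ee_pos: [512.3, 143.1, 41.1]
ee_rot: [180.0, -0.0, 8.6]
force: [-2.9, -0.1, 9.4]
gripper_width: 0.7
gripper_force: 3.9
```

The tip is at 27.1 mm, which is the shut height, with force building. I'll press a bit more.

step_arm(plan=[0,0,0.15,0,0,0,0,0,0,0,0,0,0,0,0,0,0,0])

```text
time_s: 12.12
ee_pos: [512.3, 143.1, 41.0]
ee_rot: [180.0, -0.0, 8.6]
force: [-5.4, -1.6, 17.4]
gripper_width: 0.4
gripper_force: 9.0
```

step_arm(plan=[0,0,0.1,0,0,0,0,0,0,0,0,0,0,0,0,0,0,0])

```text
time_s: 12.37
ee_pos: [512.4, 143.1, 40.9]
ee_rot: [-180.0, -0.1, 8.6]
force: [-8.0, -1.4, 24.5]
gripper_width: 0.3
gripper_force: 12.4
```

Stiff at 24 N with the lid level, so it's shut. On to the right lid.

step_arm(plan=[0,0,-2,0,0,0,0,0,-3.5,0,0,0,0,0,-1.5,0,0,0,1.3,2.5,0,0,0,0,1.3,2.5,0,0,0,0])

```text
time_s: 12.78
ee_pos: [546.4, 98.0, 109.4]
ee_rot: [-180.0, -0.2, 8.7]
force: [-0.0, 0.3, -0.1]
gripper_width: 0.4
gripper_force: 0.0
```

step_arm(plan=[1.3,2.5,0,0,0,0,1.3,2.45,0,0,0,0,0,0,0,0,0,0,0,0,0,0,0,0])

```text
time_s: 13.12
ee_pos: [579.2, 51.5, 107.4]
ee_rot: [-180.0, 0.0, 8.4]
force: [-0.2, 0.4, 0.7]
gripper_width: 0.4
gripper_force: 0.0
```

Run:
```python
from h import *
st()
```

```text
t 13.1167 board xy [ 85.8 -51.1] z 107.4 [-1.7999e+02  2.0000e-02  8.4500e+00] [-0.2  0.4  0.7]
```

Same routine for the right lid: down 51 mm, then push towards the deck.

step_arm(plan=[0,-0.1,2.5,0,0,0,0,0,2.1,0,0,0,0,0,0.5,0,0,0,0,0,0,0,0,0,-0.6,0,0,0,0,0])

```text
time_s: 13.53
ee_pos: [573.5, 53.3, 57.3]
ee_rot: [180.0, -0.1, 8.6]
force: [-0.0, 0.1, 0.2]
gripper_width: 0.0
gripper_force: 0.0
```

step_arm(plan=[-0.6,0,0,0,0,0,-0.6,0,0,0,0,0,-0.6,0,0,0,0,0,-0.6,0,0,0,0,0,0,0,0,0,0,0])

```text
time_s: 13.95
ee_pos: [549.0, 49.0, 58.5]
ee_rot: [180.0, -0.2, 8.6]
force: [1.7, 0.2, -0.3]
gripper_width: 0.5
gripper_force: 0.5
```

step_arm(plan=[-0.6,0,0,0,0,0,-0.6,0,0,0,0,0,-0.4,0,0,0,0,0,0,0,0,0,0,0,0,0,0,0,0,0])

```text
time_s: 14.37
ee_pos: [531.5, 46.4, 56.5]
ee_rot: [-180.0, 0.2, 8.6]
force: [-0.2, 0.6, 0.9]
gripper_width: 0.3
gripper_force: 0.2
```

Run:
```python
from h import *
st()
```

```text
t 14.3667 board xy [ 37.9 -48.9] z 56.5 [-1.80e+02  1.70e-01  8.58e+00] [-0.2  0.6  0.9]
```

step_arm(plan=[-0.2,0.05,0.4,0,0,0,-0.2,0,0.4,0,0,0,-0.1,0,0.4,0,0,0,0,0,0.25,0,0,0,0,0,0,0,0,0])

```text
time_s: 14.78
ee_pos: [528.0, 45.3, 41.5]
ee_rot: [180.0, 0.0, 8.6]
force: [0.1, 0.2, -0.7]
gripper_width: 0.5
gripper_force: 0.0
```

step_arm(plan=[0,0,0.2,0,0,0,0,0,0,0,0,0,0,0,0,0,0,0])

```text
time_s: 15.03
ee_pos: [528.8, 45.3, 41.1]
ee_rot: [180.0, -0.1, 8.6]
force: [-3.0, 0.0, 8.1]
gripper_width: 0.2
gripper_force: 3.6
```

step_arm(plan=[0,0,0.15,0,0,0,0,0,0,0,0,0,0,0,0,0,0,0])

```text
time_s: 15.28
ee_pos: [528.8, 45.3, 41.0]
ee_rot: [180.0, -0.1, 8.6]
force: [-5.4, -0.7, 16.9]
gripper_width: 0.5
gripper_force: 8.7
```

step_arm(plan=[0,0,0.1,0,0,0,0,0,0,0,0,0,0,0,0,0,0,0])

```text
time_s: 15.53
ee_pos: [528.8, 45.3, 40.9]
ee_rot: [180.0, -0.1, 8.6]
force: [-8.3, -0.1, 23.6]
gripper_width: 0.6
gripper_force: 12.1
```

Now I'll raise, back off and look.

step_arm(plan=[0,0,-2,0,0,0,0,0,-4,0,0,0,-3,-1,-4,0,0,0,-3.5,-2,-3,0,0,0,-3,-2,0,0,0,0])

```text
time_s: 15.95
ee_pos: [442.8, 77.6, 160.2]
ee_rot: [180.0, -0.7, 8.5]
force: [0.1, 0.4, 0.2]
gripper_width: 0.4
gripper_force: 0.0
```

step_arm(plan=[0,0,0,0,0,0,0,0,0,0,0,0,0,0,0,0,0,0])

```text
time_s: 16.2
ee_pos: [440.0, 77.2, 155.6]
ee_rot: [180.0, -0.1, 8.6]
force: [0.1, -0.8, -0.4]
gripper_width: 0.4
gripper_force: 0.0
```

Run:
```python
from h import *
st()
f=viewer.grab_frame("wrist"); g=viewer.grab_frame("side")
a=cv2.resize(f["img"][10:210,170:470,::-1],(780,520)[0:2] and (400,300),interpolation=2)
a=cv2.resize(f["img"][20:160,200:440,::-1],(480,280),interpolation=2)
b=cv2.resize(g["img"][190:270,270:400,::-1],(480,300),interpolation=2)
cv2.imwrite("pics/w9.png",np.vstack([a,b]))
```

```text
t 16.2 board xy [-48.   -4.8] z 155.6 [ 1.7998e+02 -1.2000e-01  8.6100e+00] [ 0.1 -0.8 -0.4]
```

View pics/w9.png

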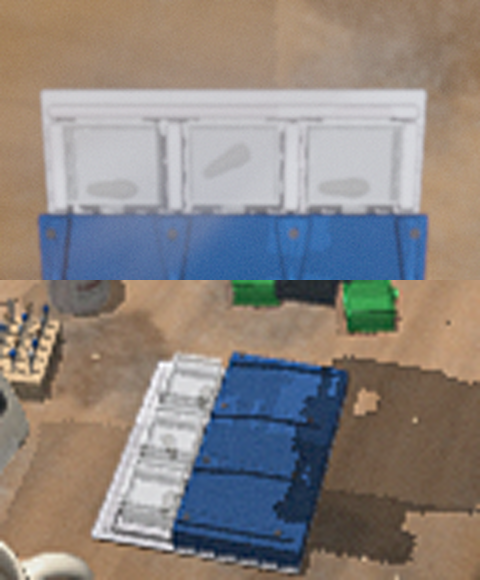

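All three boxes look alike and shut, with a crown in each (crop 112,188; 228,160; 343,187). The surroundings are undisturbed and the arm is clear, so I'll hand in.

```bash
python3 -c "
from workcell import env
print(env.job_done())"
```

```text
the job is handed in; nothing more can be done
None
```

Both crowns are in their boxes and both lids are pressed shut at about 24 N, handed in at about 16 s; one mistyped move may have briefly touched the fingertips to the deck, and I saw no effect from it afterwards.

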